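# Draw the far bolt of the ripening chest with the hooked rod

### The job

Pick up the hooked rod and reach its hook in under the wire guard to draw the green-knobbed bolt of the ripening chest fully back towards the robot, without touching that bolt or its knob with the arm or gripper. Leave the blue-knobbed bolt shut. Then lay the rod back down flat on the table and let go.

Things in the scene. Friction and masses are not known exactly. Their poses are not given: they have to be found in the camera images.
- hook_rod: Rod, 220 g, flat on table. Wood handle x -80..50 mm, 24 wide, 28 tall; steel shaft 10 thick, end turned sideways into a flat hook. Origin: handle underside, at the balance point (grip here); x to the hook, y to the side it turns, z up. Centre line at z 14: along y 0 to x 215, across to y 60, back to x 190. Mouth y 5..55, bearing face x 210, open towards the handle; a knob fits in from above.
- green_bolt (a joint): How far the green-knobbed bolt is drawn: 0 shut, 0.050 m fully back at its stop; starts at 0 to 6 mm. Slides along the knob's -x with about 3 N of friction, stays where left. It is on top of one of two alike clear-lidded metal chests (170 mm along the bolt, 190 wide, 100 high) side by side beyond the rod, either way round; bolt guides and keeper reach 123 mm above the table.
- green_knob: Green upright pin fixed on the bolt, 14 mm thick, 55 tall. Origin: centre of its foot, 115 mm above the table; z up, x along the bolt to its keeper at the chest's far edge, so -x (about towards the robot) draws it. A steel wire guard roofs it: underside 226 mm above the table, 71 wide, from 45 mm before to 54 beyond the shut knob, open in front and at the sides, with two posts at the far end.
- blue_bolt (a joint): How far the bolt of the other chest, with a blue knob of the same size, is drawn: 0 = shut (so at the start), 0.050 m = fully back. To be left shut.

How it is judged:
On the way, in this order (a step that is already met when the one before it is completed fails the run):
1. the rod is lifted clear of the table (its origin above 50 mm) (height (world z) of hook_rod above 0.05 m), for 0.2 s.
2. the hooked rod, off the table, bears on the green knob or its bolt while its bolt slides past 15 mm (value of joint green_bolt above 0.015 m and contact force between hook_rod and green_knob above 0.3 N and height (world z) of hook_rod above 0.05 m), for 0.04 s.
At the end, for the whole second after the job is handed in: The green bolt is drawn at least 37 mm of its 50 mm, the blue bolt is still shut (less than 10 mm), and the rod lies at rest flat on the table (origin below 20 mm, within 10 degrees of level) (value of joint green_bolt above 0.037 m and value of joint blue_bolt below 0.01 m and height (world z) of hook_rod below 0.02 m and angle between hook_rod's own z axis and vertical below 0.175 rad and linear speed of hook_rod below 0.02 m/s); the robot touches nothing.
It fails at once if the blue bolt is drawn 10 mm or more (value of joint blue_bolt above 0.01 m).
It fails at once if the gripper or arm touches the green knob or its bolt (over 1 N) (contact force between any of the fingers, the arm and green_knob above 1 N).
It also fails if it takes over 58 s, if anything falls off the work surface, if the arm or the gripper's body presses on something with over 40 N, if the wrist force passes 120 N, or if a joint passes its speed limit or range.

### The arm

A 6-joint arm with a two-finger parallel gripper is mounted at the origin on the work surface. World frame = base frame: x ahead of the robot, y to its left, z up, the work surface at z = 0. Lengths are in m, angles in rad, forces in N, time in s.
With the tool pointing down it reaches from about 0.325 to 0.9 m from the base axis. Payload 6.1 kg.
Tool frame: the origin (TCP) lies midway between the tips of the shut fingers; the grasp point (between the pads) lies 19 mm behind it; x points along the fingers, y is the direction in which the jaws open and shut, and the axes are right-handed (so a half turn about x gives the same grasp; the last joint's range is limited). The gripper opens to 85 mm and grips with 20 to 120 N. Pads are 22 mm wide; open, the fingers measure 114 mm over their backs; the gripper's body (76 mm by 85 mm) begins 54 mm behind the grasp point. The pads swing forward as they close: fully open they stand 13 mm farther back than shut.
Start: joints at [-1.237, 0.22, 1.526, -0, 1.395, -0.126], TCP at [0.277, -0.56, 0.194] pointing down, gripper open.
Joint ranges: [-2.98, 2.98], [-0.91, 2.08], [0.09, 2.57], [-1.24, 4.39], [0.2, 2.65], [-2.68, 2.68]. Speed limits (rad/s): [2.57, 2.57, 3.01, 3.14, 3.14, 3.14].

### API

Orientations are given as [roll, pitch, yaw] about the fixed x, y, z axes, in that order (R = Rz(yaw) Ry(pitch) Rx(roll)).
In Python, from plant import movep, move_l, set_joints, gripper_to, hold, inverse_kinematics, observe, get_image, get_calibration, Unreachable, job_done gives the robot as it stands. Calls block until the motion is done:
- movep(position, orientation): joint-space move of the TCP to a pose.
- move_l(position, feed=0.15, rotation=None, max_force=None): straight line of the TCP; rotation=None keeps the orientation; feed is the mean speed in m/s. With max_force (N) it stops when the force on the tool has changed by that much, and returns True; else False.
- set_joints(angles): joint-space move.
- gripper_to(opening, f_grip=None): finger opening in m; f_grip is the grip in N (None keeps the last); returns when the fingers have stopped.
- hold(seconds).
- inverse_kinematics(position, orientation): joint angles nearest the present ones, or None.
- observe(): the state.
- get_image(name): name is "scene" or "top" or "wrist"; returns (picture, depth): 400x640x3 uint8, red, green, blue; 400x640 float32, m along the optical axis (not along the pixel's ray), 0 where there is no reading.
- get_calibration(name): a dict with "intrinsics" (3x3 intrinsics, pixels), "world_from_camera" (4x4, takes a point from camera to world coordinates). Camera axes: x right, y down, z forward; pixel columns grow to the right and rows downward; lengths in m; the calibration is good to about 2 mm. A picture is of the moment at which its call begins: read the wrist's pose just before it. get_calibration takes no time and is no camera call; for the wrist camera it gives the pose at the moment of the call.
A pose or a line that the arm cannot do raises Unreachable and nothing moves.
- job_done(): hands the job in, once; it reports no verdict.
The state is a dict: "time_s": time; "q": joint angles; "joint_velocities": joint speeds; "joint_torque": joint torques, N m; "eef_pos": TCP position; "tcp_rot": TCP orientation; "ft_force": force on the tool from outside, world axes, zero at the start; "torque": the same for the moment, N m; "opening": finger opening in m.
Only numpy, scipy, OpenCV 4.12 (cv2) and the standard library are available. Lean on these libraries where they do the work, as an engineer would, in place of code of your own. Each camera call takes 0.05 s, during which the arm holds its last target.

## Working session

There is one attempt and no reset: what is moved stays moved. The work goes in short steps, each a Python script; the robot and the scene stay as the last script left them, time stands still between calls to the robot, and variables do not carry over. Pictures are saved under pics/ and viewed, and the job is handed in when it is done.

```bash
ls; mkdir -p pics
python3 - <<'E'
from plant import *
import cv2,numpy as np
for n in ["scene","top"]:
    im,d=get_image(n); np.savez(f"pics/{n}0.npz",im=im,d=d)
    cv2.imwrite(f"pics/{n}0.png",im[:,:,::-1])
    c=get_calibration(n); print(n,c["intrinsics"],c["world_from_camera"].round(3) if hasattr(c["world_from_camera"],'round') else c["world_from_camera"])
s=observe();print(s["time_s"],s["eef_pos"],s["tcp_rot"],s["opening"])
E
```

```text
pics
scene [[399.61584919   0.         317.06191292]
 [  0.         399.61584919 199.70680184]
 [  0.           0.           1.        ]] [[-0.649  0.474 -0.596  1.064]
 [ 0.761  0.416 -0.497  0.365]
 [ 0.012 -0.776 -0.63   0.574]
 [ 0.     0.     0.     1.   ]]
top [[396.13270259   0.         326.10597629]
 [  0.         396.13270259 201.8325323 ]
 [  0.           0.           1.        ]] [[-0.011 -0.998  0.057  0.553]
 [-1.     0.011  0.006  0.004]
 [-0.007 -0.057 -0.998  0.93 ]
 [ 0.     0.     0.     1.   ]]
0.1 [ 0.27712607 -0.5595064   0.19319594] [-1.69929615  1.56900289  1.90205841] 0.08540665912670817
```

View pics/scene0.png

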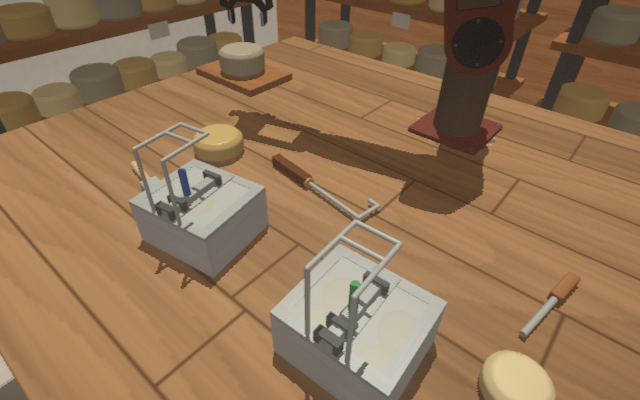

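View pics/top0.png

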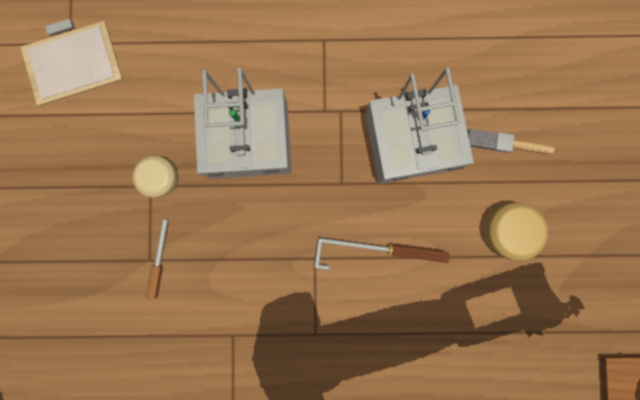

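The scene picture shows the green chest at about (355,320), the blue chest at (200,215) and the rod at (325,190). In the top picture the green knob is at about (234,113). The rod's handle is at (418,253), and its shaft runs to the corner at (320,240) with the tip at (328,267).

Next I'll zoom in and measure.

```bash
cat > h.py <<'E'
import numpy as np,cv2
from plant import *
def cloud(name,d):
    c=get_calibration(name);K=np.array(c["intrinsics"]);T=np.array(c["world_from_camera"])
    v,u=np.mgrid[:400,:640]
    P=np.stack([(u-K[0,2])/K[0,0]*d,(v-K[1,2])/K[1,1]*d,d],-1)@T[:3,:3].T+T[:3,3]
    P[d<=0]=np.nan
    return P
def onplane(name,uv,z):
    c=get_calibration(name);K=np.array(c["intrinsics"]);T=np.array(c["world_from_camera"])
    uv=np.atleast_2d(np.asarray(uv,float))
    r=np.c_[(uv[:,0]-K[0,2])/K[0,0],(uv[:,1]-K[1,2])/K[1,1],np.ones(len(uv))]@T[:3,:3].T
    return T[:3,3]+r*((z-T[2,3])/r[:,2])[:,None]
E
python3 - <<'E'
from h import *
a=np.load("pics/top0.npz");im,d=a["im"],a["d"];P=cloud("top",d)
cv2.imwrite("pics/z1.png",cv2.resize(im[60:190,180:310,::-1],None,fx=4.6,fy=4.6,interpolation=cv2.INTER_CUBIC))
hsv=cv2.cvtColor(im,cv2.COLOR_RGB2HSV)
for n in ["top","scene"]:
    A=np.load(f"pics/{n}0.npz");I=A["im"];H=cv2.cvtColor(I,cv2.COLOR_RGB2HSV);Q=cloud(n,A["d"])
    for col,lo,hi in [("green",(50,120,40),(85,255,255)),("blue",(108,120,40),(130,255,255))]:
        m=cv2.inRange(H,lo,hi)>0
        v,u=np.nonzero(m);q=Q[m]
        print(n,col,m.sum(),u.min(),u.max(),v.min(),v.max(),np.nanpercentile(q,[5,50,95],axis=0).round(3).tolist())
# rod: handle and shaft
x,y,z=P[...,0],P[...,1],P[...,2]
roi=np.zeros_like(d,bool);roi[225:280,305:460]=1
sat=hsv[...,1]
steel=roi&(sat<70)&(hsv[...,2]>90)
v,u=np.nonzero(steel);print("steel",len(u),u.min(),u.max(),v.min(),v.max())
hm=roi&(z>0.018)&(z<0.04)
print("handle pts",hm.sum(), np.nanmin(u),)
hh=cv2.minAreaRect(np.argwhere(hm&(np.arange(640)[None]>385))[:,::-1].astype(np.float32));print(hh)
cv2.imwrite("pics/z2.png",cv2.resize(im[220:285,300:460,::-1],None,fx=5,fy=5,interpolation=cv2.INTER_CUBIC))
E
```

```text
top green 49 230 238 109 119 [[0.769, 0.185, 0.138], [0.772, 0.188, 0.168], [0.778, 0.194, 0.171]]
top blue 15 423 427 111 117 [[0.767, -0.19, 0.148], [0.769, -0.187, 0.16], [0.772, -0.184, 0.171]]Traceback (most recent call last):
  File "<stdin>", line 10, in <module>
    return umr_minimum(a, axis, None, out, keepdims, initial, where)
ValueError: zero-size array to reduction operation minimum which has no identity
```

```bash
ls pics
```

```text
scene0.npz
scene0.png
top0.npz
top0.png
z1.png
```

Run:
```python
from h import *
a=np.load("pics/top0.npz");im,d=a["im"],a["d"];P=cloud("top",d)
hsv=cv2.cvtColor(im,cv2.COLOR_RGB2HSV)
A=np.load("pics/scene0.npz");I=A["im"];H=cv2.cvtColor(I,cv2.COLOR_RGB2HSV);print("px",I[290,355],H[290,355],H[185,186])
Q=cloud("scene",A["d"])
m=np.zeros(H.shape[:2],bool);m[275:315,343:365]=1
m&=(H[...,1]>90)&(H[...,0]>45)&(H[...,0]<90)
v,u=np.nonzero(m);print(m.sum(),u.min(),u.max(),v.min(),v.max(),np.nanpercentile(Q[m],[5,50,95],axis=0).round(3).tolist())
x,y,z=P[...,0],P[...,1],P[...,2]
roi=np.zeros_like(d,bool);roi[225:280,305:460]=1
hm=roi&(z>0.02)&(z<0.04)&(np.arange(640)[None]>385)
p=P[hm][:,:2].astype(np.float32)*1000
print("handle",hm.sum(),cv2.minAreaRect(p),np.median(P[hm][:,2]))
sm=roi&(hsv[...,1]<80)&(hsv[...,2]>90)
p=P[sm];print("steel",sm.sum(),np.nanmedian(p,0))
# chest top heightmap
roi=np.zeros_like(d,bool);roi[60:190,180:310]=1
for lo,hi in [(.09,.106),(.106,.128),(.215,.245)]:
    mm=roi&(z>lo)&(z<hi);p=P[mm][:,:2].astype(np.float32)*1000;print(lo,mm.sum(),cv2.minAreaRect(p))
cv2.imwrite("pics/z2.png",cv2.resize(im[220:285,300:460,::-1],None,fx=5,fy=5,interpolation=cv2.INTER_CUBIC))
```

```text
px [127 134 116] [ 42  34 134] [113  90  93]
38 351 359 281 286 [[0.775, 0.189, 0.169], [0.779, 0.192, 0.17], [0.782, 0.197, 0.171]]
handle 637 ((486.6024475097656, -200.13507080078125), (134.58934020996094, 24.068126678466797), 81.74102020263672) 0.02780314980313814
steel 555 [ 0.50304854 -0.00993544  0.01768929]
0.09 5991 ((752.447021484375, 189.95761108398438), (177.08531188964844, 191.2919921875), 3.03080415725708)
0.106 662 ((770.7958374023438, 197.21945190429688), (68.17143249511719, 139.85940551757812), 85.86986541748047)
0.215 719 ((784.51416015625, 191.1822509765625), (105.09891510009766, 71.0987548828125), 3.1125800609588623)
```

View pics/z1.png

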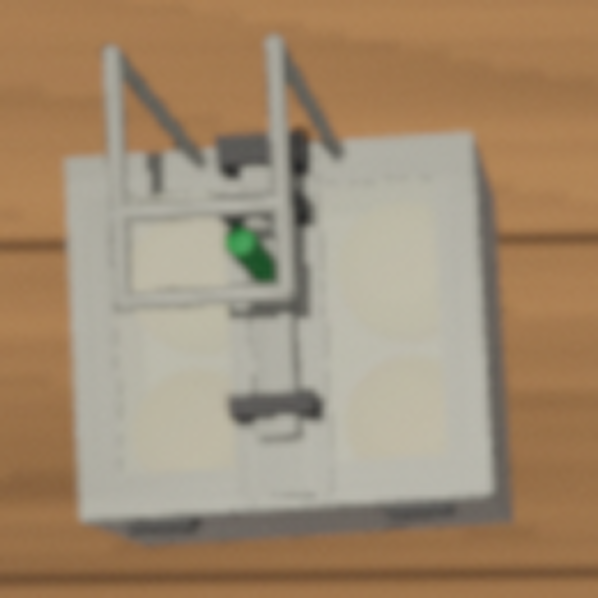

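View pics/z2.png

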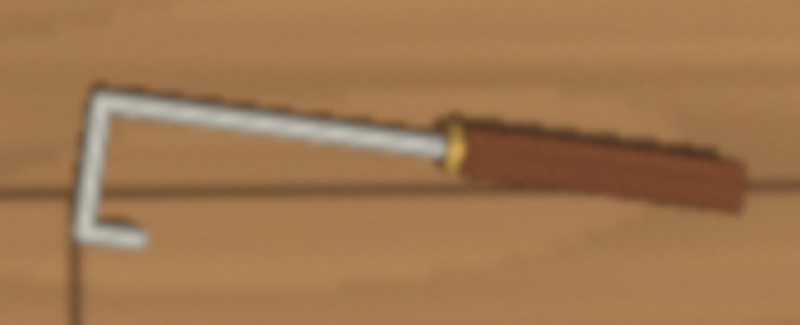

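The zooms show the green knob's top at about (232,112) in the top image, under the roof. The hook's outer corner is at about (319,239) and its tip at (329,267), and the handle end is at (449,257). I'll refine the knob and the rod's frame.

Run:
```python
from h import *
a=np.load("pics/top0.npz");im,d=a["im"],a["d"];P=cloud("top",d);hsv=cv2.cvtColor(im,cv2.COLOR_RGB2HSV)
z=P[...,2]
print("knob top",onplane("top",[232.4,112.6],.17),onplane("scene",[355,284],.17))
m=(hsv[...,0]>50)&(hsv[...,0]<85)&(hsv[...,1]>120)&(z>.167);m[:, :200]=0;m[:,280:]=0
print("top-disc",m.sum(),np.nanmean(P[m],0),np.nanmin(P[m],0),np.nanmax(P[m],0))
t=np.deg2rad(81.74);R=np.array([[np.cos(t),-np.sin(t)],[np.sin(t),np.cos(t)]])
roi=np.zeros_like(d,bool);roi[225:280,305:460]=1
for o in [-15,-12.5]:
    org=np.array([486.6,-200.13])-R@[o,0]
    print("org",org)
    s=roi&(hsv[...,1]<90)&(hsv[...,2]>100)
    v,u=np.nonzero(s);w=onplane("top",np.c_[u,v],.018)[:,:2]*1000
    l=(w-org)@R;print("steel local",l.min(0),l.max(0), "shaft y near", [np.median(l[(l[:,0]>x)&(l[:,0]<x+20)&(l[:,1]<15)][:,1]).round(1) for x in (60,100,140,180)])
    h=roi&(hsv[...,1]>110)&(z>.02)&(z<.04)
    v,u=np.nonzero(h&(hsv[...,0]<10));w=onplane("top",np.c_[u,v],.028)[:,:2]*1000;l=(w-org)@R
    print("brown",l.min(0),l.max(0))
```

```text
knob top [[0.7732353  0.18943145 0.17      ]] [[0.77956538 0.19314623 0.17      ]]
top-disc 23 [0.77444997 0.19012154 0.1693416 ] [0.77052016 0.18462645 0.16758052] [0.78110886 0.19442831 0.17148688]
org [ 488.7549802  -185.28560509]
steel local [54.13073715 -5.68157445] [218.80144549  66.63482496] shaft y near [np.float64(0.8), np.float64(0.4), np.float64(0.4), np.float64(0.9)]
brown [3.90237268 0.17951352] [9.80077841 7.78004913]
org [ 488.39581683 -187.75967091]
steel local [56.63073715 -5.68157445] [221.30144549  66.63482496] shaft y near [np.float64(0.5), np.float64(0.8), np.float64(0.4), np.float64(0.7)]
brown [6.40237268 0.17951352] [12.30077841  7.78004913]
```

```bash
cat >> h.py <<'E'
K=np.array([0.7755,0.1905]);PSI=np.deg2rad(3.05)
ROD=np.array([0.4885,-0.187]);RY=np.deg2rad(81.74);DZ=0.004
def R2(t): return np.array([[np.cos(t),-np.sin(t)],[np.sin(t),np.cos(t)]])
def at(X,h,Y=30.,psi=PSI):
    p=K+R2(psi)@np.array([-X,-Y])/1000
    return [p[0],p[1],h+DZ]
def ori(yaw): return [0,np.pi/2,yaw]
E
python3 - <<'E'
from h import *
for off in (0,np.pi,-np.pi):
    print(off)
    for p,y in [([*ROD,.12],RY),([*ROD,.004],RY),(at(285,.25),PSI),(at(193,.184),PSI),(at(193,.132),PSI),(at(250,.132),PSI),(at(285,.184),PSI)]:
        q=inverse_kinematics(p,ori(y+off));print(None if q is None else np.round(q,2))
E
```

```text
0
None
None
[ 0.13 -0.08  1.73 -0.    1.49 -1.49]
[ 0.12  0.17  1.59 -0.    1.38 -1.5 ]
[ 0.12  0.22  1.64 -0.    1.28 -1.5 ]
[ 0.13  0.09  1.79 -0.    1.27 -1.5 ]
[ 0.13 -0.04  1.82 -0.    1.36 -1.49]
3.141592653589793
[-0.52  0.04  1.87 -0.    1.23 -0.37]
[-0.52  0.21  1.93 -0.    1.   -0.37]
[ 0.13 -0.08  1.73  0.    1.49  1.65]
[0.12 0.17 1.59 0.   1.38 1.64]
[0.12 0.22 1.64 0.   1.28 1.64]
[0.13 0.09 1.79 0.   1.27 1.65]
[ 0.13 -0.04  1.82  0.    1.36  1.65]
-3.141592653589793
[-0.52  0.04  1.87 -0.    1.23 -0.37]
[-0.52  0.21  1.93 -0.    1.   -0.37]
[ 0.13 -0.08  1.73  0.    1.49  1.65]
[0.12 0.17 1.59 0.   1.38 1.64]
[0.12 0.22 1.64 0.   1.28 1.64]
[0.13 0.09 1.79 0.   1.27 1.65]
[ 0.13 -0.04  1.82  0.    1.36  1.65]
```

Run:
```python
from h import *
y=RY-np.pi
movep([*ROD,.12],ori(y))
gripper_to(.06,80)
t=move_l([*ROD,.004],feed=.1,max_force=15);s=observe();print(t,s["eef_pos"],s["ft_force"])
gripper_to(.0,80);s=observe();print(s["opening"],s["eef_pos"])
move_l([*ROD,.25],feed=.15);s=observe();print(s["time_s"],s["opening"],s["ft_force"],s["torque"])
for n in ["scene","top"]:
    im,d=get_image(n);np.savez(f"pics/{n}1.npz",im=im,d=d);cv2.imwrite(f"pics/{n}1.png",im[:,:,::-1])
```

```text
False [ 0.48915038 -0.1873799   0.00475508] [0.3293796  0.37813058 0.67689461]
0.00021764554502333845 [ 0.48847484 -0.18700427  0.00399652]
5.775 7.990630450015896e-05 [ 0.77650995 -1.02639516  0.23492136] [-0.00156301 -0.02687093 -0.04516693]
```

View pics/scene1.png

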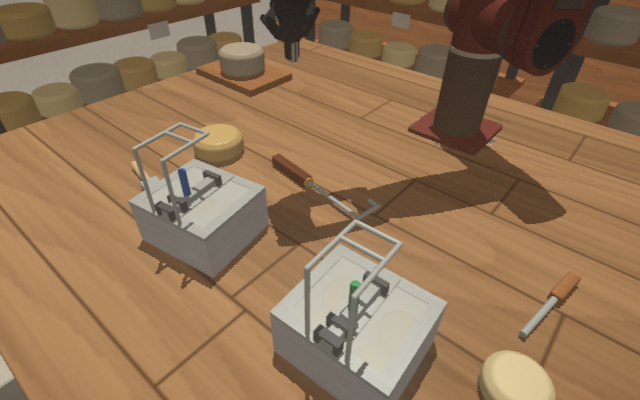

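View pics/top1.png

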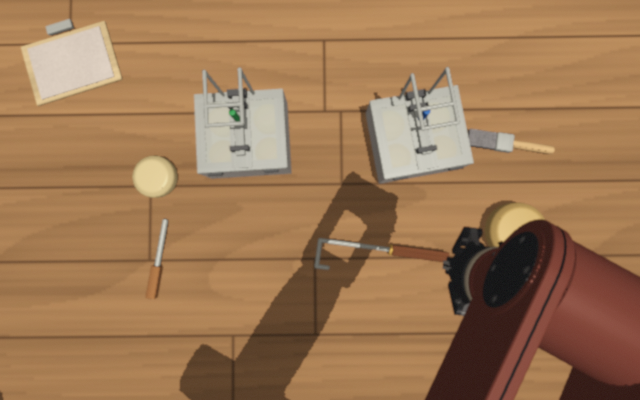

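The grasp missed: the fingers closed to 0 and the rod still lies at its first place. I'll check where the gripper really is against the calibration.

Run:
```python
from h import *
s=observe();print(s["eef_pos"],s["tcp_rot"],s["q"],s["time_s"])
for n in ["scene","top"]:
    c=get_calibration(n);k=np.array(c["intrinsics"]);T=np.linalg.inv(np.array(c["world_from_camera"]))
    for w in [s["eef_pos"],[*ROD,.25],[*ROD,.028],[0,0,0],[.277,-.56,.194]]:
        p=T[:3,:3]@w+T[:3,3];p=k@p;print(n,np.round(w,3),p[:2]/p[2])
im,d=get_image("wrist");cv2.imwrite("pics/w1.png",im[:,:,::-1]);c=get_calibration("wrist");print(np.array(c["world_from_camera"]).round(3))
```

```text
[ 0.48810809 -0.18676581  0.24905786] [-1.963009    1.56915099  2.60519287] [-5.16437634e-01 -5.68437786e-02  1.71868210e+00  3.29738562e-05
  1.48139934e+00 -3.72253490e-01] 5.875
scene [ 0.488 -0.187  0.249] [292.37161951  78.14343829]
scene [ 0.488 -0.187  0.25 ] [292.14559627  77.72539037]
scene [ 0.488 -0.187  0.028] [294.62676604 167.09935124]
scene [0 0 0] [454.4828368  128.32834479]
scene [ 0.277 -0.56   0.194] [249.1188273  41.4380265]
top [ 0.488 -0.187  0.249] [441.05540588 261.59559438]
top [ 0.488 -0.187  0.25 ] [441.34357047 261.41425836]
top [ 0.488 -0.187  0.028] [413.48620295 252.25772718]
top [0 0 0] [333.23307969 469.12083486]
top [ 0.277 -0.56   0.194] [642.46236643 374.21471402]
[[ 0.99  -0.136 -0.046  0.499]
 [-0.143 -0.939 -0.312 -0.106]
 [-0.001  0.315 -0.949  0.428]
 [ 0.     0.     0.     1.   ]]
```

View pics/w1.png

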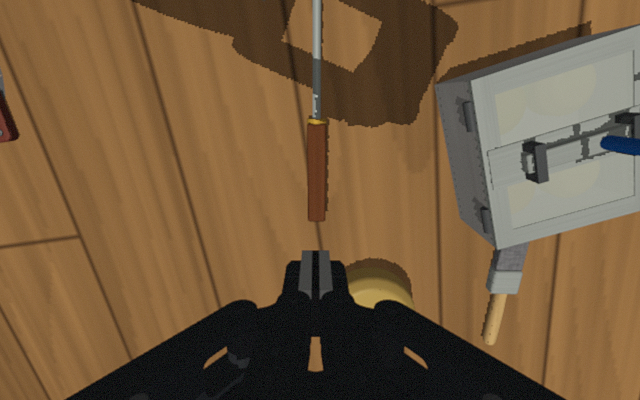

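Run:
```python
from h import *
s=observe()
im,d=get_image("wrist");P=cloud("wrist",d);np.savez("pics/w2.npz",im=im,d=d)
c=get_calibration("wrist");k=np.array(c["intrinsics"]);T=np.linalg.inv(np.array(c["world_from_camera"]))
for w in [s["eef_pos"],s["eef_pos"]+[0,0,.05],[*ROD,.028]]:
    p=T[:3,:3]@w+T[:3,3];p=k@p;print(np.round(w,3),p[:2]/p[2])
for u,v in [(316,253),(308,260),(322,260),(316,275),(310,290),(317,125),(317,215)]: print(u,v,d[v,u],P[v,u].round(4))
for n,pts in [("scene",[(288,45),(294,55),(290,35),(300,58)]),("top",[(465,270),(455,265),(450,262)])]:
    a=np.load(f"pics/{n}1.npz");Q=cloud(n,a["d"])
    for u,v in pts: print(n,u,v,a["d"][v,u],Q[v,u].round(3))
a=np.load("pics/scene1.npz")["im"];cv2.imwrite("pics/z3.png",cv2.resize(a[0:100,230:360,::-1],None,fx=5,fy=5,interpolation=cv2.INTER_CUBIC))
```

```text
[ 0.488 -0.187  0.249] [316.38524135 235.79069981]
[ 0.488 -0.187  0.299] [316.70538361 280.16604607]
[ 0.488 -0.187  0.028] [316.13707752 164.13327676]
316 253 0.15146483 [ 0.4894 -0.1763  0.2924]
308 260 0.14455953 [ 0.4858 -0.1756  0.2996]
322 260 0.14352322 [ 0.4921 -0.176   0.3005]
316 275 0.1326296 [ 0.4893 -0.1763  0.3122]
310 290 0.12153793 [ 0.4871 -0.1755  0.3237]
317 125 0.3904925 [ 0.4965 -0.139   0.0278]
317 215 0.42973843 [ 0.4797 -0.2565  0.026 ]
scene 288 45 0.7669793 [ 0.502 -0.183  0.32 ]
scene 294 55 0.78153855 [ 0.493 -0.176  0.3  ]
scene 290 35 0.74953675 [ 0.504 -0.175  0.341]
scene 300 58 1.6094803 [-0.121 -0.726  0.001]
top 465 270 0.4645605 [ 0.498 -0.155  0.461]
top 455 265 0.49588034 [ 0.501 -0.153  0.43 ]
top 450 262 0.59259284 [ 0.495 -0.177  0.332]
```

View pics/z3.png

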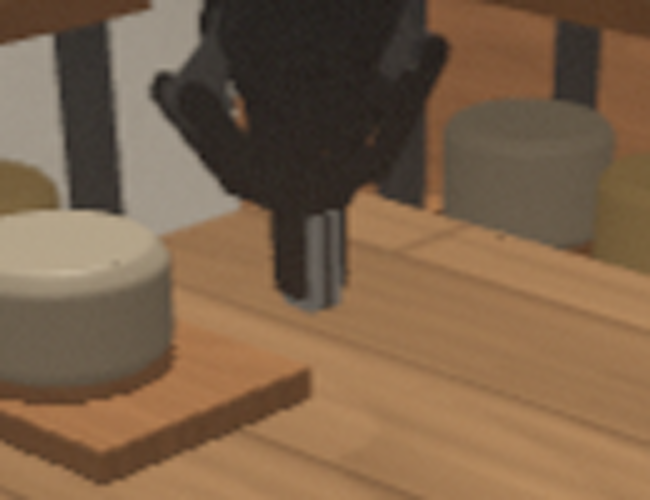

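Wrist and scene depth agree: the shut fingertips are at about z 0.29 while the reported TCP is at 0.249. The true tips therefore sit about 40 mm behind the reported TCP, and the lateral position is fine. I'll pin that offset down and feel the way down.

Run:
```python
from h import *
for n,uvs in [("scene",[(293,61)]),("wrist",[(316,249),(316,250)])]:
    c=get_calibration(n);k=np.array(c["intrinsics"]);T=np.array(c["world_from_camera"])
    for uv in uvs:
        r=T[:3,:3]@np.linalg.inv(k)@[*uv,1];s=(-.176-T[1,3])/r[1];print(n,T[:3,3]+s*r)
gripper_to(.06,80)
t=move_l([*ROD,.0],feed=.15,max_force=15)
t=move_l([*ROD,-.034],feed=.03,max_force=6);s=observe();print(t,s["eef_pos"],s["ft_force"],s["opening"],s["time_s"])
im,d=get_image("wrist");cv2.imwrite("pics/w3.png",im[:,:,::-1])
im,d=get_image("scene");cv2.imwrite("pics/s3.png",cv2.resize(im[100:240,230:400,::-1],None,fx=4,fy=4))
```

```text
scene [ 0.49621782 -0.176       0.28931848]
wrist [ 0.48942121 -0.176       0.2888342 ]
wrist [ 0.48941923 -0.176       0.28990008]
False [ 0.48872591 -0.18710077 -0.03377521] [-0.27699047 -0.73528825  0.33339461] 0.06051879306062534 9.675
```

View pics/w3.png

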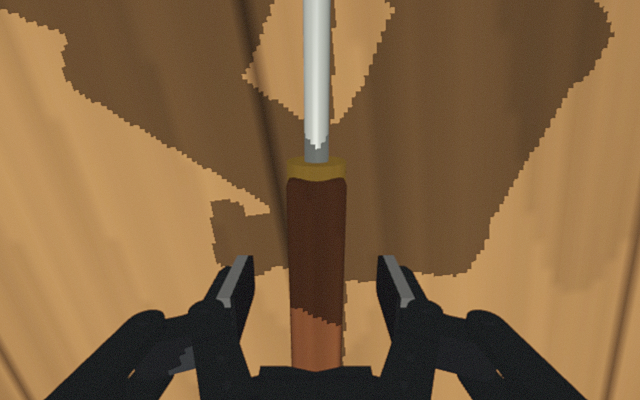

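View pics/s3.png

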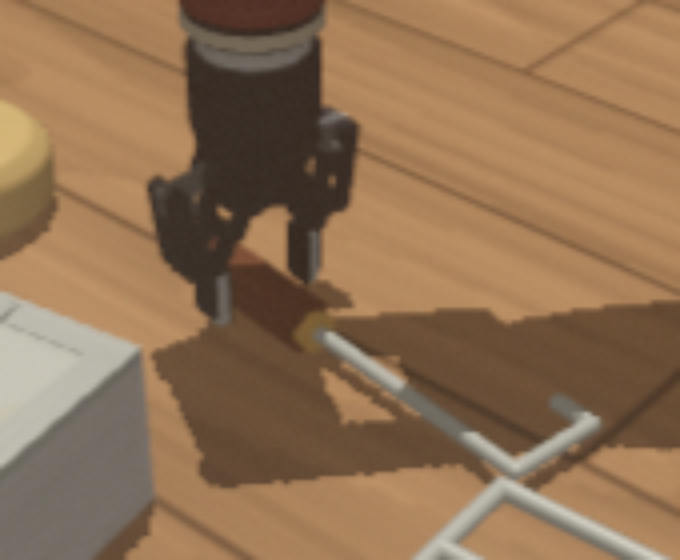

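The fingers now straddle the handle: the pads are at about (240,260) and (390,260) in the wrist view, with the handle centred near 317. I'll grasp and lift.

```bash
sed -i 's/DZ=0.004/DZ=-0.034/' h.py
python3 - <<'E'
from h import *
gripper_to(.0,90);s=observe();print(s["opening"],s["eef_pos"],s["ft_force"])
move_l([*ROD,.25+DZ],feed=.15);hold(.1);s=observe();print(s["time_s"],s["opening"],s["ft_force"],s["torque"],s["eef_pos"])
movep(at(290,.25),ori(PSI-np.pi));hold(.1)
s=observe();print(s["time_s"],s["opening"],s["eef_pos"],at(290,.25))
for n in ["scene","top","wrist"]:
    im,d=get_image(n);np.savez(f"pics/{n}4.npz",im=im,d=d,T=get_calibration(n)["world_from_camera"]);cv2.imwrite(f"pics/{n}4.png",im[:,:,::-1])
E
```

```text
0.022523089890484127 [ 0.48885014 -0.18715391 -0.03356059] [-1.17432443  0.58595566  3.96667092]
12.1167 0.02238316591410415 [-0.64187928  0.60982472 -2.84844769] [-0.04445953  0.00714187 -0.01232789] [ 0.48807079 -0.18676371  0.21505729]
13.975 0.022405044699695585 [0.48767096 0.144611   0.215948  ] [np.float64(0.4875070121421077), np.float64(0.14511234810343326), 0.216]
```

View pics/scene4.png

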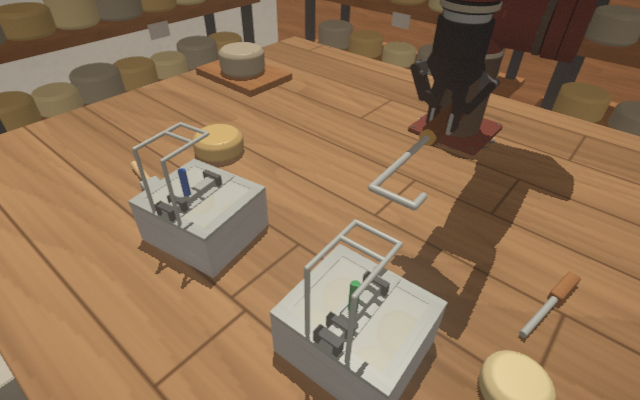

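View pics/top4.png

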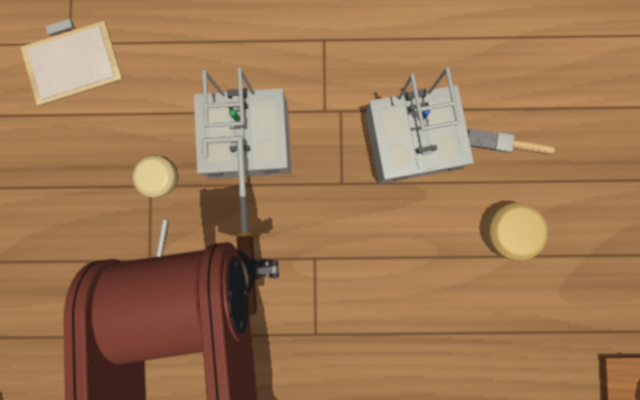

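View pics/wrist4.png

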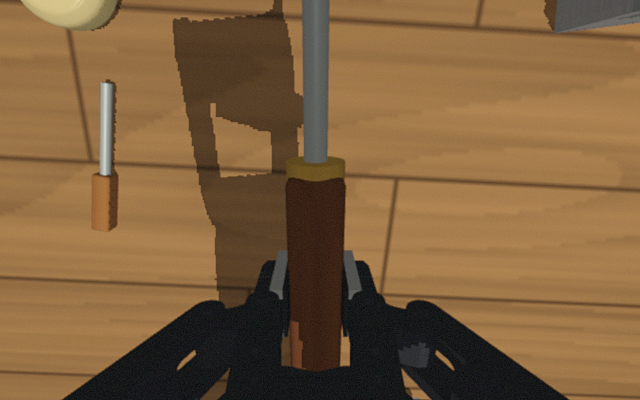

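The rod is held level and pointing at the green chest. In the top view the hook's corner is at about (240,140) and its tip at (205,156), and in the scene view the corner is at (373,188). I'll measure where the hook really is.

Run:
```python
from h import *
s=observe()
org=s["eef_pos"]-[0,0,DZ]
for n,r in [("top",(130,225,195,250)),("scene",(135,212,365,435))]:
    a=np.load(f"pics/{n}4.npz");P=cloud(n,a["d"])
    L=P.copy();L[...,:2]=(P[...,:2]-org[:2])@R2(PSI);L[...,2]-=org[2];L*=1000
    m=np.zeros(P.shape[:2],bool);m[r[0]:r[1],r[2]:r[3]]=1
    with np.errstate(invalid='ignore'):
        m&=(L[...,2]>-30)&(L[...,2]<50)&(L[...,0]>55)&(L[...,0]<240)&(L[...,1]<90)&(L[...,1]>-30)
    l=L[m];print(n,m.sum(),np.percentile(l,[2,98],axis=0).round(1).tolist())
    for x in (60,100,140,180):
        q=l[(l[:,0]>x)&(l[:,0]<x+20)&(l[:,1]<25)]
        if len(q): print(x,len(q),np.median(q,0).round(1),np.percentile(q[:,2],90).round(1))
    q=l[(l[:,1]>12)&(l[:,1]<50)];print("cross",len(q),np.median(q,0).round(1))
    q=l[(l[:,1]>52)];print("tip",len(q),np.median(q,0).round(1))
```

```text
top 827 [[71.5, -7.0, 12.7], [218.5, 60.3, 19.9]]
60 49 [73.4 -3.1 17.1] 19.1
100 68 [110.   -3.   17.2] 19.0
140 70 [149.1  -2.8  17.3] 18.8
180 69 [190.   -2.8  17.5] 18.8
cross 131 [213.7  31.   17.3]
tip 119 [202.2  56.5  17. ]
scene 1107 [[56.1, -3.8, 8.7], [222.3, 64.3, 19.1]]
60 52 [70.8  2.9 17.2] 18.4
100 62 [110.2   2.6  17.2] 18.7
140 66 [150.9   2.7  17.2] 18.1
180 75 [190.5   2.8  17.3] 18.9
cross 237 [220.5  30.7  16.6]
tip 194 [212.6  60.7  17.1]
```

The hook matches the model within about 2 mm and is level. Now inserting it under the guard.

Run:
```python
from h import *
move_l(at(290,.184),feed=.12)
t=move_l(at(193,.184),feed=.08,max_force=8);s=observe();print(t,s["time_s"],s["ft_force"],s["eef_pos"],at(193,.184))
for n in ["scene","top"]:
    im,d=get_image(n);np.savez(f"pics/{n}5.npz",im=im,d=d)
    c=im[200:380,270:450] if n=="scene" else im[60:260,160:320]
    cv2.imwrite(f"pics/{n}5.png",cv2.resize(c[:,:,::-1],None,fx=3,fy=3,interpolation=cv2.INTER_CUBIC))
```

```text
False 16.1917 [ 0.31218099 -0.19974475 -3.14273878] [0.5839864  0.15031732 0.15001879] [np.float64(0.5843696099710667), np.float64(0.1502734663761857), 0.15]
```

View pics/scene5.png

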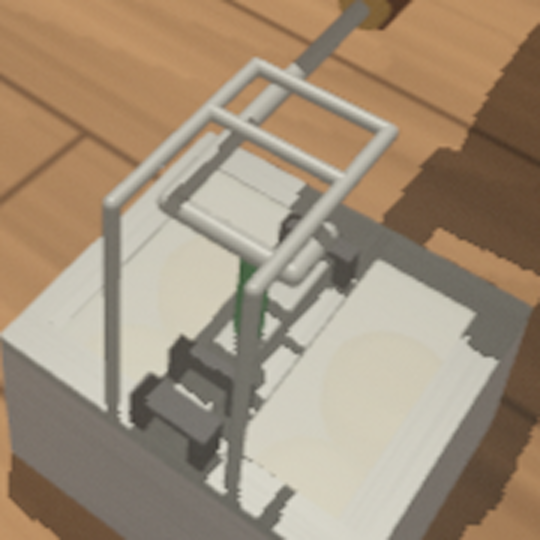

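View pics/top5.png

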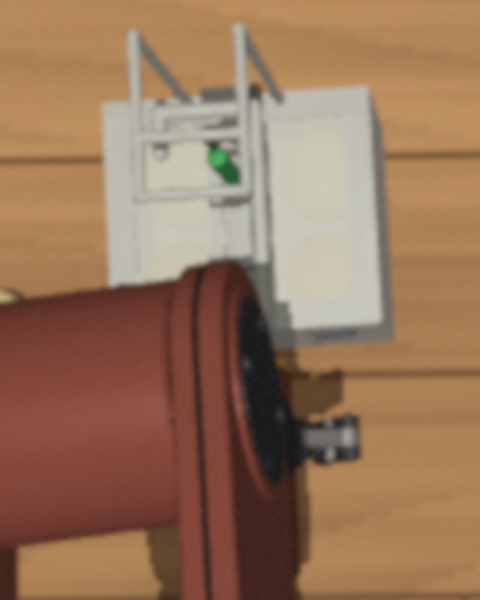

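The crossbar sits beyond the knob (crossbar at about row 118 in the top crop, knob at (217,158)). The knob lies between the tip (162,150) and the shaft (258,200), and the hook is under the roof. Next I lower the hook and pull.

Run:
```python
from h import *
t=move_l(at(193,.132),feed=.06,max_force=6);s=observe();print(t,s["time_s"],s["ft_force"],s["eef_pos"])
if not t:
    f0=s["ft_force"]
    t=move_l(at(252,.132),feed=.05,max_force=14);s=observe();print(t,s["time_s"],s["ft_force"]-f0,s["eef_pos"],at(252,.132))
for n in ["scene","top"]:
    im,d=get_image(n);np.savez(f"pics/{n}6.npz",im=im,d=d)
    c=im[200:380,270:450] if n=="scene" else im[60:260,160:320]
    cv2.imwrite(f"pics/{n}6.png",cv2.resize(c[:,:,::-1],None,fx=3,fy=3,interpolation=cv2.INTER_CUBIC))
```

```text
False 17.3083 [ 0.16078951 -0.09393946 -2.76417882] [0.58483905 0.15030701 0.09855018]
True 18.4 [ 4.83889559  1.09515153 -0.90261733] [0.52972845 0.14766974 0.0987022 ] [np.float64(0.525453184487473), np.float64(0.14713422948863525), 0.098]
```

View pics/scene6.png

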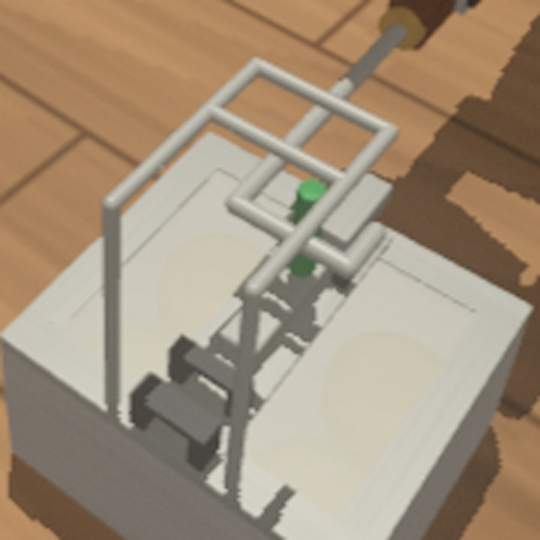

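View pics/top6.png

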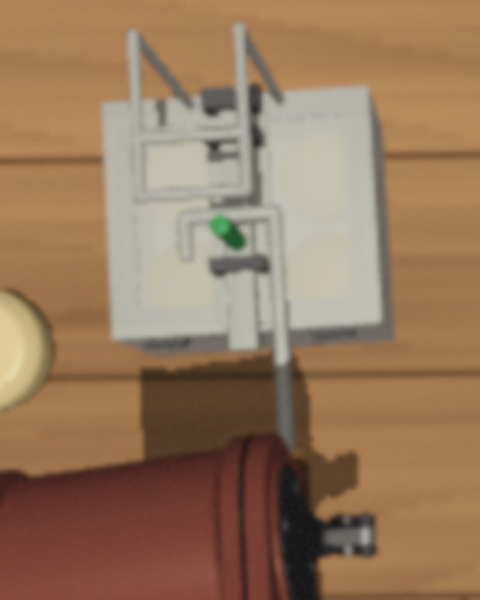

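The bolt is drawn: in the top crop the knob went from row 158 to row 228, and the pull ended on the force rise at the stop. I'll measure the travel, then unhook and put the rod back.

Run:
```python
from h import *
for n in ("top",):
    a=np.load("pics/top6.npz");H=cv2.cvtColor(a["im"],cv2.COLOR_RGB2HSV);P=cloud("top",a["d"]);m=(H[...,0]>50)&(H[...,0]<85)&(H[...,1]>120)&(P[...,2]>.167);m[:,:200]=0;m[:,280:]=0
    print("knob",m.sum(),np.nanmean(P[m],0), onplane("top",[160+220/3,60+228/3],.17))
move_l(at(242,.132),feed=.05)
t=move_l(at(242,.184),feed=.08,max_force=8);s=observe();print(t,s["ft_force"],s["eef_pos"])
if not t:
    t=move_l(at(320,.184),feed=.1,max_force=8);print(t)
s=observe();print(s["time_s"],s["eef_pos"],s["opening"])
for n in ["scene","top"]:
    im,d=get_image(n);np.savez(f"pics/{n}7.npz",im=im,d=d);cv2.imwrite(f"pics/{n}7.png",im[:,:,::-1])
```

```text
knob 21 [0.72918809 0.18748638 0.16966295] [[0.72705281 0.1874932  0.17      ]]
False [ 0.8796616   0.20400327 -3.7345011 ] [0.53511695 0.1476363  0.14969463]
False
20.5083 [0.45809004 0.14354408 0.15022834] 0.021970507436178184
```

View pics/scene7.png

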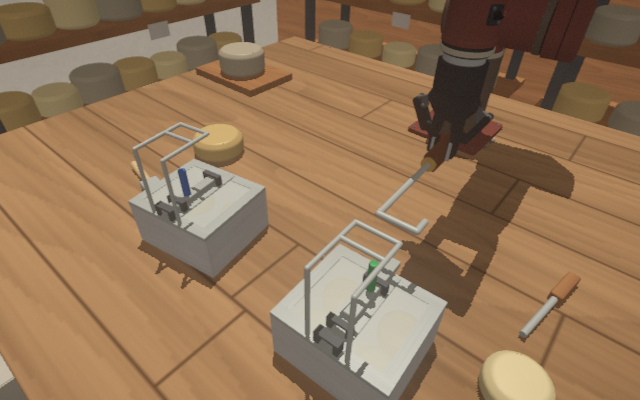

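The knob moved about 46 mm from its start position and up against the stop. The hook is clear at about (380,213), and the blue knob is unmoved. Laying the rod down now.

Run:
```python
from h import *
move_l(at(320,.25),feed=.15)
y=RY-np.pi
movep([*ROD,.25+DZ],ori(y))
move_l([*ROD,.03+DZ],feed=.15)
t=move_l([*ROD,-.002+DZ],feed=.02,max_force=4);hold(.2);s=observe();print(t,s["time_s"],s["ft_force"],s["eef_pos"])
gripper_to(.05,20);hold(.3)
move_l([*ROD,.1],feed=.08)
movep([.40,-.38,.25],ori(y));gripper_to(.085)
s=observe();print(s["time_s"],s["ft_force"])
for n in ["scene","top"]:
    im,d=get_image(n);np.savez(f"pics/{n}8.npz",im=im,d=d);cv2.imwrite(f"pics/{n}8.png",im[:,:,::-1])
a=np.load("pics/top8.npz");H=cv2.cvtColor(a["im"],cv2.COLOR_RGB2HSV);P=cloud("top",a["d"])
for nm,lo,hi in [("green",50,85),("blue",108,130)]:
    m=(H[...,0]>lo)&(H[...,0]<hi)&(H[...,1]>120)&(P[...,2]>.14)&(P[...,2]<.18);print(nm,m.sum(),np.nanmedian(P[m],0))
roi=np.zeros(m.shape,bool);roi[225:280,305:460]=1
h=roi&(P[...,2]>.02)&(P[...,2]<.05);p=P[h];print("handle",h.sum(),cv2.minAreaRect((p[:,:2]*1000).astype(np.float32)),np.percentile(p[:,2],[5,50,95]))
```

```text
True 26.1167 [-1.01706622  0.15371074  5.13318225] [ 0.48845739 -0.18698573 -0.03354396]
30.0917 [-0.53706817  0.43526523 -0.2884737 ]
green 41 [0.72709538 0.18583687 0.16782758]
blue 5 [ 0.76739576 -0.1887952   0.15673094]
handle 692 ((475.49578857421875, -116.03536987304688), (302.085693359375, 65.31089782714844), 85.82600402832031) [0.02104916 0.02757729 0.03047939]
```

View pics/scene8.png

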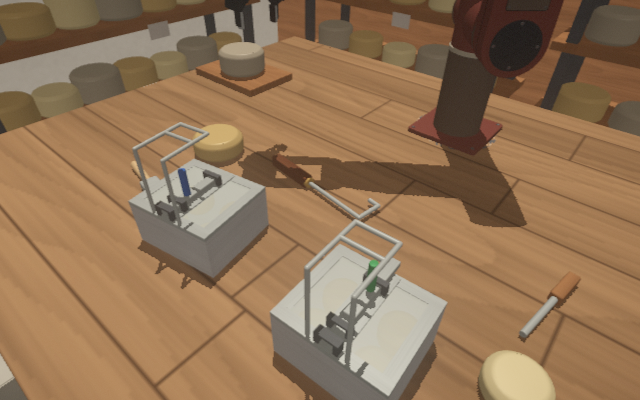

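View pics/top8.png

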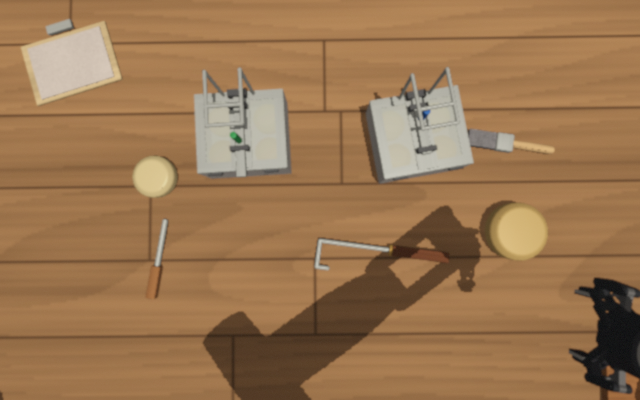

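The rod lies flat where it started, with its handle at about (418,253) and its hook at (320,240–268) in the top view. The green knob is drawn to about (236,137), the blue knob is still at (426,113), and the gripper is clear at (610,335).

```bash
python3 -c "
from plant import *
job_done()"
```

```text
the job is handed in; nothing more can be done
```

I drew the green bolt fully back with the hooked rod, laid the rod back where it started, let go and handed the job in at about 30 s of the 58 s. `job_done` reports no verdict.

**First grasp missed:** The gripper closed on nothing because the real fingertips sit about 40 mm behind the reported TCP. The wrist and scene cameras agreed on this. I corrected for it and the second grasp held.

**Last checks:**
- **Green bolt:** the knob moved about 46 mm, measured from a start that was already 0–6 mm drawn. The pull ended on a force rise at the stop.
- **Blue bolt:** the blue knob is unmoved within about 2 mm.
- **Rod:** it lies in its first place with the handle top at 28 mm, as when it lay flat at the start. My last outline fit of the handle also took in stray points from the steel shaft, so I didn't use its position or angle.
- **Robot:** the gripper is clear of everything.

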